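# Lock the stop screw with its jam nut

### The job

Lock the setting of the stop screw: take the steel holding key off the black rubber mat by its orange grip and drop it fully down over the screw's brass blade, with its arm between the two fork pins, and let go. Then swing the red-knobbed jam-nut lever clockwise (seen from above) until the nut seats, and tighten it gently with about 10 N at the knob, so that the key bears firmly on the fork without straining it and the screw keeps its setting. Last, lift the key off and lay it flat on the mat again, leaving the nut tight and everything else on the table where it is.

Things in the scene. Friction and masses are not known exactly. Their poses are not given: they have to be found in the camera images.
- stop_block: Fixed adjustable stop: a grey base plate 150x92x10 mm (from x -47 to +103, y -46 to +46) with a round blue boss (radius 30, top 35 mm up) and, between the fork pins, a blue saddle 60 mm high for the key's arm to rest on. Origin on the table directly under the screw axis, z up; +x is the direction from the screw to the fork.
- stop_fork: Fork fixed on the stop block at its x = +80 mm, on the base plate: two upright steel pins 8 mm in diameter at y = -12 and +12 mm (16 mm clear between them), tops tapered, 72 mm above the table. It takes the arm of the holding key and keeps it from turning. Origin on the table between the pins. It bends if the key is pushed against it with more than 11 N.
- stop_screw (a joint): Angle of the adjusting screw, rad, clockwise from above positive; 0 = the long side of its blade lies along the stop block's x. Starts within 0.03 of 0; this is the setting to keep. Unheld it turns at 0.15 N m (2 N at the lever knob), so the key must hold it; the key's play lets it turn about 0.1.
- screw_shoulder (a point): Point on the upright screw axis, on the flat round steel shoulder (radius 17 mm) that the key rests on, 60 mm above the table. Above it stands the brass blade, 24 mm long (x) x 8 mm thick (y) x 17 mm high, its top 4 mm rounded off. Turns with the screw.
- jam_nut (a joint): Angle of the jam nut, rad, clockwise from above positive: 0 = on its seat; starts backed off, -1.6 to -0.9. Until the seat it runs with 0.06 N m (1 N at the knob); there this reading stops at 0 and the push only tightens, the knob giving by about 1 mm per N above 4 N. It stays where it is left.
- lever_knob (a point): Top centre of the upright red knob at the end of the nut's lever: a post 18 mm in diameter, 42 to 83 mm above the table, 70 mm from the screw axis. On the seat the lever points from 125 to 140 degrees counter-clockwise (from above) from the stop block's +x; backed off, further counter-clockwise. Lever arm: 11 mm bar, 38 to 53 mm up. A push of 8 to 13 N, square to the lever, is right.
- holding_key: Loose steel key, 160 g, lying flat. Origin at the centre of its socket, on the underside; +x along its arm, z up. Socket plate 48x34x12 mm with a slot right through it, 29 mm (x) by 10 mm (y); arm 12 mm wide, to x = 100 mm, as thick as the plate; orange upright grip 34 mm long (x), 14 mm thick (y), centred at x = 38 mm, from 10 to 50 mm above the underside; the key balances there.
- key_mat: Fixed black rubber mat, 100 (x) x 160 (y) x 3 mm, on which the key starts and ends. Origin at the centre of its underside, long side along y. Racks of green sleeves stand beside the way to the stop block: carry the key 0.2 m above the table.
- oil_dropper: Bystander: small brown oil bottle, 34 mm across and 112 mm high, origin at the centre of its underside.
- gauge_plate: Bystander: flat steel gauge plate 50x90x11 mm, origin at the centre of its underside.
- tape_black: Bystander: roll of black tape, 59x57x19 mm, lying flat, origin at the centre of its underside.
- screwdriver: Bystander: screwdriver with yellow handle, 198 mm long, lying; origin at the centre of its underside.

How it is judged:
On the way, in this order (a step that is already met when the one before it is completed fails the run):
1. the holding key sits fully down on the screw's shoulder (within 3 mm) over the blade, its arm between the fork pins, let go, while the nut is still backed off (horizontal distance between holding_key and screw_shoulder below 0.005 m and z of holding_key in the frame of screw_shoulder below 0.003 m and angle between the x axis of holding_key and the x axis of stop_block, either way round below 0.1 rad and horizontal distance between holding_key and stop_fork below 0.09 m and value of joint jam_nut below -0.5 rad and contact force between each of the arm, the fingers and holding_key below 0.1 N), for 0.2 s.
2. the nut is on its seat and tightened, so that the seated key, not touched by the robot, bears on the fork with more than 4 N (value of joint jam_nut above -0.05 rad and contact force between holding_key and stop_fork above 4 N and horizontal distance between holding_key and screw_shoulder below 0.005 m and z of holding_key in the frame of screw_shoulder below 0.005 m and contact force between each of the arm, the fingers and holding_key below 0.1 N), for 0.2 s.
At the end, for the whole second after the job is handed in: The jam nut is on its seat (jam_nut above -0.08 rad), the screw has kept its setting (stop_screw within 0.25 rad of 0), and the holding key lies flat and still on the mat (socket over the mat, underside within 4 mm of its top, tilt under 0.1 rad), let go (value of joint jam_nut above -0.08 rad and value of joint stop_screw between -0.25 and 0.25 rad and z of holding_key in the frame of key_mat between 0 and 0.007 m and x of holding_key in the frame of key_mat between -0.05 and 0.05 m and y of holding_key in the frame of key_mat between -0.08 and 0.08 m and angle between holding_key's own z axis and vertical below 0.1 rad and linear speed of holding_key below 0.02 m/s); the robot touches nothing.
It fails at once if the key is pushed against the fork with more than 11 N (contact force between holding_key and stop_fork above 11 N).
It fails at once if the screw turns more than 0.25 rad from its setting (value of joint stop_screw above 0.25 rad or value of joint stop_screw below -0.25 rad).
It fails at once if a bystander is moved by more than 30 mm (distance of any of oil_dropper, gauge_plate, tape_black, screwdriver from where it was at the start of the episode above 0.03 m).
It also fails if it takes over 72 s, if anything falls off the work surface, if the arm or the gripper's body presses on something with over 40 N, if the wrist force passes 120 N, or if a joint passes its speed limit or range.

### The arm

A 7-joint arm with a two-finger parallel gripper is mounted at the origin on a cart in front of the work surface, level with it; the furniture and walls round the work are solid. World frame = base frame: x ahead of the robot, y to its left, z up, the work surface at z = 0. Lengths are in m, angles in rad, forces in N, time in s.
With the tool pointing down it reaches from about 0.425 to 0.875 m from the base axis. Payload 4.7 kg.
Tool frame: the origin (TCP) lies midway between the tips of the shut fingers; the grasp point (between the pads) lies 19 mm behind it; z points along the fingers, y is the line along which they close (so a half turn about z gives the same grasp; the last joint's range is limited). The gripper opens to 87 mm and grips with 3 to 60 N. Pads are 19 mm wide; open, the fingers measure 117 mm over their backs; the gripper's body (75 mm by 190 mm) begins 51 mm behind the grasp point.
Start: joints at [-1.294, 0.321, -0.07, 1.45, 0.023, 1.371, -0.057], TCP at [0.169, 0.628, 0.223] pointing down, gripper open.
Joint ranges: [-2.86, 2.86], [-0.3, 2.09], [-1.38, 1.24], [0.06, 2.45], [-1.56, 4.7], [0.09, 2.05], [-2.69, 2.69]. Speed limits (rad/s): [2.57, 2.57, 3.14, 3.14, 3.14, 3.14, 3.14].

### API

Orientations are given as a rotation vector (axis times angle).
In Python, from bench import ctrl gives the robot as it stands. The module is installed in compiled form; this text tells all that it offers.
- The arm moves only by the shell command python3 -m handwheel 'ROWS' [FORCE]. ROWS is JSON, a list of rows, each a list of 7 numbers: the finger opening in m, from 0 to 0.087, then the shift along the tool's x, y, z in m, then the turn, a rotation vector about the tool's x, y, z in degrees. A call has 1 to 12 rows; each row shifts and turns the commanded pose from where the row before left it, along the tool's axes as they then stand; what a row does not reach is not made up. A row lasts 1/8 s, in which the tool goes at most 62.5 mm and 10.7 degrees, less where a joint would pass 70% of its speed; a pose out of reach is approached as far as the arm can. A call is refused whole if a number of a shift passes 0.0625 or a number of a turn 10.7, either way. A call with a gripper value outside its range is refused whole. The fingers move at their own pace and stop on an object; FORCE is the grip in N (left out, the last holds). Time passes only in rows, so rows that do not move let the fingers close. It gives the time, the measured TCP pose, the force, the opening and the grip force at its end, in the units of the state.
- ctrl.get_state(): the state, without advancing time (a new reading comes with each control period).
- ctrl.get_image(name): name is "scene" or "side" or "wrist"; returns (picture, depth): 400x640x3 uint8, blue, green, red; 400x640 float32, m along the optical axis (not along the pixel's ray), 0 where there is no reading.
- ctrl.camera_info(name): a dict with "intrinsics" (3x3 intrinsics, pixels), "R" (3x3) and "t" (3): a world point X has camera coordinates R X + t. Camera axes: x right, y down, z forward; pixel columns grow to the right and rows downward; lengths in m; the calibration is good to about 2 mm. A picture is of the moment at which its call begins: read the wrist's pose just before it. camera_info takes no time and is no camera call; for the wrist camera it gives the pose at the moment of the call.
- ctrl.close_job(): hands the job in; it is judged then, once.
The state is a dict: "time": time; "joint_positions": joint angles; "qd": joint speeds; "joint_torque": joint torques, N m; "position": TCP position; "tool_rot": TCP orientation; "ft_force": force on the tool from outside, world axes, zero at the start; "torque": the same for the moment, N m; "grip_width": opening from 0.0 (shut) to 1.0 (fully open); "grip_force": force on a finger pad.
Only numpy, scipy, OpenCV 4.12 (cv2) and the standard library are available. Lean on these libraries where they do the work, as an engineer would, in place of code of your own. Each camera call takes 0.05 s, during which the arm holds its last target. There are 200 camera calls.

## Working session

There is one attempt and no reset: what is moved stays moved. The work goes in short steps, Python scripts to look and compute and a shell command to move; the robot and the scene stay as the last step left them, time stands still between calls to the robot, and variables do not carry over. Pictures are saved under pics/ and viewed, at most 13 in all, crops included, and the job is handed in when it is done.

```bash
mkdir -p pics; ls
python3 - <<'E'
from bench import ctrl
import cv2,numpy as np
s=ctrl.get_state();print({k:np.round(v,3) for k,v in s.items()})
for n in("scene","side","wrist"):
    c=ctrl.camera_info(n);i,d=ctrl.get_image(n);cv2.imwrite(f"pics/{n}0.png",i);np.savez(f"pics/{n}0.npz",i=i,d=d,K=c["intrinsics"],R=c["R"],t=c["t"])
    print(n,np.round(c["intrinsics"],1).tolist(),np.round(c["R"],3).tolist(),np.round(-np.array(c["R"]).T@c["t"],3))
E
```

```text
pics
{'time': np.float64(0.0), 'joint_positions': array([-1.294,  0.322, -0.07 ,  1.452,  0.023,  1.371, -0.057]), 'qd': array([-0.   , -0.   ,  0.   ,  0.   ,  0.   ,  0.001,  0.002]), 'joint_torque': array([ 1.0000e-03, -4.9131e+01, -4.0300e-01, -3.1252e+01, -6.4000e-02,
        4.4000e-02,  0.0000e+00]), 'position': array([0.169, 0.627, 0.221]), 'tool_rot': array([-4.120e-01, -3.114e+00,  3.000e-03]), 'ft_force': array([-0.058, -0.675,  0.097]), 'torque': array([ 0.002, -0.002,  0.053]), 'grip_force': np.float64(0.0), 'grip_width': np.float64(1.004)}
scene [[363.5, 0.0, 317.8], [0.0, 363.5, 197.8], [0.0, 0.0, 1.0]] [[-0.758, -0.652, 0.013], [-0.29, 0.319, -0.902], [0.584, -0.688, -0.431]] [-0.213  0.889  0.58 ]
side [[362.3, 0.0, 328.2], [0.0, 362.3, 194.1], [0.0, 0.0, 1.0]] [[0.976, -0.218, 0.01], [-0.084, -0.416, -0.906], [0.202, 0.883, -0.424]] [ 0.249 -0.994  0.587]
wrist [[332.6, 0.0, 315.5], [0.0, 332.6, 199.3], [0.0, 0.0, 1.0]] [[0.259, 0.966, -0.002], [0.921, -0.246, 0.304], [0.293, -0.081, -0.953]] [0.088 0.65  0.383]
```

View pics/scene0.png

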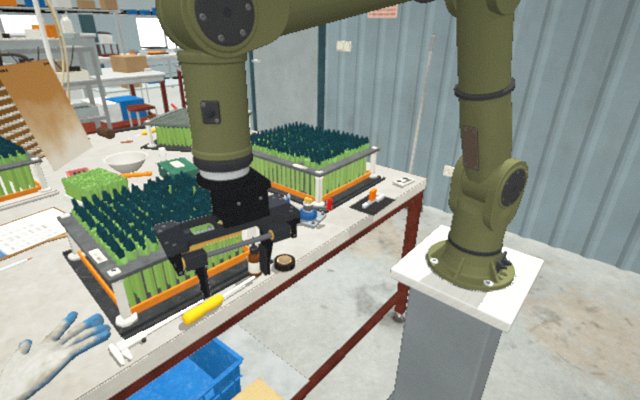

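View pics/side0.png

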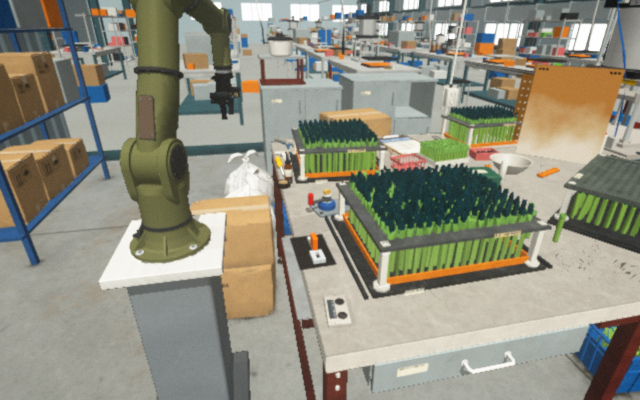

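The scene view shows the stop (blue, ~(310,212)), the red knob (~(328,203)) and the mat with the orange grip (~(373,193)). The side view shows the grip at (314,242) and the stop at (325,203). Next I'll locate them roughly.

```bash
cat > h.py <<'E'
import cv2,numpy as np
from bench import ctrl
from scipy.spatial.transform import Rotation as Rn
def grab(n,tag):
    s=ctrl.get_state();c=ctrl.camera_info(n);i,d=ctrl.get_image(n)
    v=dict(i=i,d=d,K=np.array(c["intrinsics"]),R=np.array(c["R"]),t=np.array(c["t"]),p=np.array(s["position"]),r=np.array(s["tool_rot"]))
    cv2.imwrite(f"pics/{tag}.png",i);np.savez(f"pics/{tag}.npz",**v);return v
def load(tag): return dict(np.load(f"pics/{tag}.npz"))
def ray(v,uv):
    uv=np.atleast_2d(np.asarray(uv,float));d=np.c_[uv,np.ones(len(uv))]@np.linalg.inv(v["K"]).T
    return -v["R"].T@v["t"], d@v["R"]      # camera centre, world directions scaled to depth 1
def plane(v,uv,z):
    o,d=ray(v,uv);return o+d*((z-o[2])/d[:,2])[:,None]
def dep(v,uv):
    uv=np.atleast_2d(uv).astype(int);o,d=ray(v,uv);return o+d*v["d"][uv[:,1],uv[:,0]][:,None]
def two(v,a,w,b):
    o,d=ray(v,a);q,e=ray(w,b);d=d[0]/np.linalg.norm(d);e=e[0]/np.linalg.norm(e)
    A=(np.eye(3)-np.outer(d,d)),(np.eye(3)-np.outer(e,e))
    X=np.linalg.solve(A[0]+A[1],A[0]@o+A[1]@q);return X,np.linalg.norm(A[0]@(X-o))*2
def mask(v,lo,hi):
    return cv2.inRange(cv2.cvtColor(v["i"],cv2.COLOR_BGR2HSV),np.array(lo),np.array(hi))
E
python3 - <<'E'
from h import *
s,d=load("scene0"),load("side0")
print("scene",np.round(dep(s,[(373,193),(373,207),(310,212),(328,203),(285,262),(254,262),(205,308),(318,222)]),3).tolist())
print("side",np.round(dep(d,[(314,242),(318,258),(325,203),(310,200),(300,262),(295,240),(330,262)]),3).tolist())
print(two(s,(373,193),d,(314,242)),two(s,(328,203),d,(310,200)))
print(np.round(Rn.from_rotvec(ctrl.get_state()["tool_rot"]).as_matrix(),2))
E
```

```text
scene [[0.398, -0.134, 0.041], [0.374, -0.102, 0.005], [0.474, 0.117, 0.036], [0.432, 0.078, 0.068], [0.375, 0.329, 0.001], [0.385, 0.424, 0.048], [0.364, 0.582, 0.02], [0.446, 0.11, 0.007]]
side [[0.401, -0.16, 0.045], [0.405, -0.193, 0.014], [0.485, 0.088, 0.035], [0.429, 0.061, 0.065], [0.357, -0.185, 0.002], [0.359, -0.074, 0.003], [0.437, -0.202, 0.002]]
(array([ 0.40398931, -0.1445307 ,  0.0351839 ]), np.float64(0.0015615118997863004)) (array([0.43346728, 0.07251782, 0.06206214]), np.float64(0.008064632200544881))
[[-0.97  0.26 -0.  ]
 [ 0.26  0.97 -0.  ]
 [-0.   -0.   -1.  ]]
```

View pics/wrist0.png

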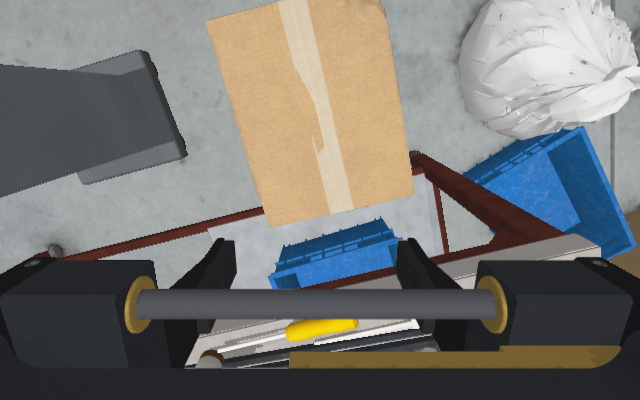

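The wrist view looks down at the table edge: the screwdriver is at (320,328) and the open fingers are at rows 240 and below. I'm moving over to the area between stop and mat.

```bash
python3 -m handwheel '[[0.087,-0.0445,-0.0367,-0.005,0,0,0],[0.087,-0.0445,-0.0367,-0.005,0,0,0],[0.087,-0.0445,-0.0367,-0.005,0,0,0],[0.087,-0.0445,-0.0367,-0.005,0,0,0],[0.087,-0.0445,-0.0367,-0.005,0,0,0],[0.087,-0.0445,-0.0367,-0.005,0,0,0],[0.087,-0.029,-0.054,0,0,0,0],[0.087,-0.029,-0.054,0,0,0,0],[0.087,-0.029,-0.054,0,0,0,0],[0.087,-0.029,-0.054,0,0,0,0],[0.087,-0.029,-0.054,0,0,0,-7.5],[0.087,-0.029,-0.054,0,0,0,-7.5]]'
python3 -m handwheel '[[0.087,0,0,0,0,0,0],[0.087,0,0,0,0,0,0]]'
python3 - <<'E'
from h import *
grab("wrist","w1"); print(np.round(ctrl.get_state()["position"],3),np.round(Rn.from_rotvec(ctrl.get_state()["tool_rot"]).as_matrix(),3).tolist())
E
```

```text
time: 1.65
position: [0.4609, -0.012, 0.2526]
tool_rot: [-0.005, 3.141, 0.002]
ft_force: [1.0, 1.0, -0.5]
grip_width: 1.0
grip_force: 0.0
time: 1.9
position: [0.4607, -0.0094, 0.2523]
tool_rot: [-0.003, -3.141, -0.001]
ft_force: [-0.2, -0.1, 0.1]
grip_width: 1.002
grip_force: 0.0
[ 0.461 -0.009  0.252] [[-1.0, -0.0, -0.001], [-0.0, 1.0, 0.0], [0.001, 0.0, -1.0]]
```

View pics/w1.png

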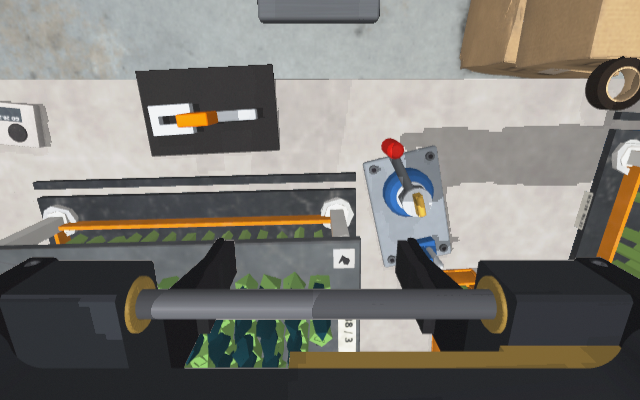

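The wrist view shows the mat at (207,110) and the key with its socket at (167,120), orange grip at (197,119) and arm tip at (255,115), so key +x is roughly world +y. The stop has its screw blade at (418,205), red knob at (392,148), and fork side at (432,248). A rack lies left of the stop, so I need its heights before choosing the grasp direction.

Run:
```python
from h import *
v=load("w1")
for n,lo,hi in(("orange",(8,150,150),(20,255,255)),("red",(0,150,100),(5,255,255)),("blue",(100,120,60),(125,255,255)),("brass",(20,100,120),(30,255,255))):
    m=mask(v,lo,hi);m[215:]=0 if n!="blue" else m[215:];m[255:]=0;m[:,:60]=0
    k,l,st,c=cv2.connectedComponentsWithStats(m)
    for j in range(1,k):
        if st[j,4]>30:
            pts=np.argwhere(l==j)[:,::-1];P=dep(v,pts)
            print(n,st[j].tolist(),np.round(c[j],1),cv2.minAreaRect(pts.astype(np.float32)),"P med",np.round(np.median(P,0),4),"z",np.round(np.percentile(P[:,2],[5,50,95]),4))
H,W=v["d"].shape;uu,vv=np.meshgrid(np.arange(W),np.arange(H));P=dep(v,np.c_[uu.ravel(),vv.ravel()]).reshape(H,W,3)
print("rack z max by col block (rows160-250)");
for c in range(0,640,40): q=P[160:245,c:c+40].reshape(-1,3);q=q[q[:,2]<0.2];a=q[q[:,2]>0.09];print(c,np.round(q[:,2].max(),3),np.round(a.min(0),3) if len(a) else "")
for uv in[(345,260),(338,212),(250,245),(60,215),(628,160),(590,205)]:print(uv,np.round(P[uv[1],uv[0]],3))
print(np.round(ctrl.get_state()["joint_positions"],2))
```

```text
orange [175, 112, 34, 15, 426] [191.9 119.3] ((191.4617462158203, 119.50293731689453), (13.805370330810547, 32.442623138427734), 85.60128784179688) P med [ 0.4031 -0.1392  0.0524] z [0.0502 0.0524 0.0539]
orange [611, 166, 29, 49, 817] [626.9 192.1] ((627.3385620117188, 191.31849670410156), (17.555763244628906, 53.61115264892578), 19.290042877197266) P med [0.4928 0.3727 0.0242] z [0.0137 0.0242 0.0315]
orange [416, 196, 9, 13, 48] [420.7 201.7] ((420.78448486328125, 202.1637725830078), (13.261951446533203, 5.514871120452881), 66.80140686035156) P med [0.4879 0.1044 0.076 ] z [0.0726 0.076  0.0774]
red [382, 139, 22, 20, 322] [392.4 148.3] ((392.50006103515625, 148.00001525878906), (21.920310974121094, 16.26345443725586), 45.0) P med [0.4304 0.0695 0.0802] z [0.0544 0.0802 0.0833]
blue [405, 168, 29, 30, 321] [420.1 178.9] ((420.54302978515625, 179.81849670410156), (39.051910400390625, 13.446584701538086), 37.30394744873047) P med [0.4726 0.1157 0.0329] z [0.019  0.0329 0.0353]
blue [383, 172, 27, 44, 528] [392.7 193.8] ((393.4399719238281, 195.57998657226562), (45.38409423828125, 20
[... 448 characters left out ...]
.1038 0.0749] z [0.0636 0.0749 0.0773]
rack z max by col block (rows160-250)
0 0.102 [ 0.524 -0.342  0.09 ]
40 0.124 [ 0.514 -0.266  0.121]
80 0.127 [ 0.513 -0.234  0.121]
120 0.129 [ 0.512 -0.195  0.121]
160 0.132 [ 0.511 -0.156  0.121]
200 0.132 [ 0.51  -0.119  0.12 ]
240 0.133 [ 0.509 -0.081  0.121]
280 0.134 [ 0.508 -0.042  0.12 ]
320 0.134 [ 0.507 -0.004  0.09 ]
360 0.132 [0.507 0.033 0.126]
400 0.078 
440 0.014 
480 0.002 
520 0.002 
560 0.014 
600 0.043 
(345, 260) [0.523 0.019 0.139]
(338, 212) [0.516 0.019 0.029]
(250, 245) [ 0.511 -0.069  0.133]
(60, 215) [ 0.523 -0.331  0.019]
(628, 160) [0.453 0.365 0.022]
(590, 205) [0.515 0.345 0.008]
[-0.67 -0.14  0.58  1.87  0.08  1.39  1.46]
```

The rack top (0.14 m) starts at x=0.507, y<0.035. I'll grip the key lengthwise, with tool y along the key's x, so the body stays clear at both places. I'll look from straight above the grip, and later from the same relative pose above the blade, so that camera errors cancel.

```bash
python3 -m handwheel '[[0.087,0.019,-0.043,0.033,0,0,-3.2],[0.087,0.019,-0.043,0.033,0,0,0],[0.087,0.02,-0.044,0.033,0,0,0],[0.087,0,0,0,0,0,0],[0.087,0,0,0,0,0,0]]'
python3 - <<'E'
from h import *
v=grab("wrist","w2"); print(v["p"],Rn.from_rotvec(v["r"]).as_matrix().round(3).tolist())
m=mask(v,(8,150,150),(20,255,255));k,l,st,c=cv2.connectedComponentsWithStats(m);print(st.tolist())
E
```

```text
time: 2.58
position: [0.4084, -0.1404, 0.1538]
tool_rot: [-0.089, 3.14, 0.001]
ft_force: [0.3, -0.1, -0.2]
grip_width: 1.002
grip_force: 0.0
[ 0.40843993 -0.14042561  0.15384665] [[-0.998, -0.057, 0.001], [-0.057, 0.998, 0.0], [-0.001, 0.0, -1.0]]
[[0, 0, 640, 400, 254802], [295, 175, 41, 27, 1026], [496, 282, 1, 1, 1], [126, 289, 8, 14, 36], [502, 294, 4, 9, 14], [129, 308, 1, 1, 1], [125, 313, 11, 19, 70], [498, 316, 9, 16, 50]]
```

View pics/w2.png

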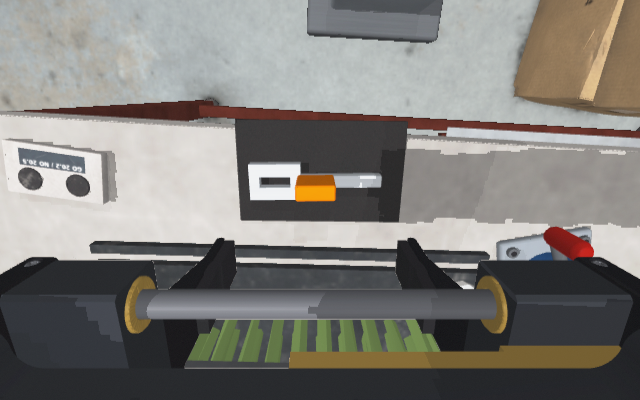

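The grip's top and front faces fill (295–336,175–201), the slot is at (275,182), and the arm runs to (380,180). The tool is aligned with the key.

```bash
cat > k.py <<'E'
from h import *
def top(v,box,lo,hi,zmin):
    m=mask(v,lo,hi);x0,y0,x1,y1=box;n=np.zeros_like(m);n[y0:y1,x0:x1]=m[y0:y1,x0:x1]
    p=np.argwhere(n)[:,::-1];P=dep(v,p);p=p[P[:,2]>zmin]
    r=cv2.minAreaRect(p.astype(np.float32));return np.array(r[0]),r,P[P[:,2]>zmin]
def tool(v,X): return Rn.from_rotvec(v["r"]).as_matrix().T@(X-v["p"])
E
python3 - <<'E'
from k import *
a,b=load("w1"),load("w2");O=(8,150,150),(20,255,255)
ca,ra,Pa=top(a,(160,100,230,135),*O,.0485);cb,rb,Pb=top(b,(285,170,345,205),*O,.0485)
print(ca,ra,Pa.mean(0),cb,rb,Pb.mean(0),np.percentile(Pb[:,2],[5,50,95]))
X,e=two(a,ca,b,cb);print("tri",X,e,"plane .053",plane(b,cb,.053),"tool",tool(b,plane(b,cb,.053)[0]),tool(b,Pb.mean(0)))
# key plate+arm: light pixels on mat
g=cv2.cvtColor(b["i"],cv2.COLOR_BGR2GRAY);n=np.zeros_like(g);n[150:210,243:395]=g[150:210,243:395]
p=np.argwhere(n>120)[:,::-1];P=plane(b,p,.015);T=np.array([tool(b,q) for q in P]);
s=T[(T[:,1]>-.06)&(T[:,1]<-.025)];f=T[T[:,1]>.025]
print("plate x range",np.percentile(s[:,0],[1,99]),"y min",T[:,1].min(),"arm x",np.percentile(f[:,0],[1,99]),"ymax",T[:,1].max())
for lo in(.028,.035,.042,.049,.055):
    q=T[(T[:,1]>lo)&(T[:,1]<lo+.007)];print(lo,q[:,0].min() if len(q) else None,q[:,0].max() if len(q) else None)
# mat
m=P[:0]; print("mat corners",plane(b,[(236,121),(407,121),(399,222),(242,221)],.003).round(4).tolist())
E
```

```text
[191.5 119.5] ((191.5, 119.5), (33.0, 13.0), -0.0) [ 0.40371146 -0.13934754  0.05245993] [314.86514282 187.95449829] ((314.8651428222656, 187.95449829101562), (25.35258674621582, 40.37757873535156), 88.09085083007812) [ 0.4026012  -0.14007202  0.05420334] [0.05066962 0.05231697 0.05352122]
tri [ 0.40261872 -0.14107797  0.04584473] 0.003353184996897778 plane .053 [[ 0.39906803 -0.14039702  0.053     ]] tool [0.00941897 0.00051489 0.10084095] [0.00587227 0.00063896 0.09963992]
plate x range [-0.01218768  0.02244672] y min -0.06151901391307283 arm x [-0.00031617  0.01218972] ymax 0.062016625085584316
0.028 -0.00031811218361200164 0.012173979345163972
0.035 -0.0003122416348167259 0.012179876235435042
0.042 -0.0003055323222999728 0.012186615651614862
0.049 -0.00029966157418849135 0.01219251273966083
0.055 0.0006776095750875308 0.012194197638912352
mat corners [[0.3537, -0.2155, 0.003], [0.3446, -0.0589, 0.003], [0.4438, -0.0529, 0.003], [0.4519, -0.2109, 0.003]]
```

```bash
python3 -m handwheel '[[0.087,0.0055,0.0005,0.03,0,0,0],[0.087,0,0,0.04,0,0,0],[0.087,0,0,0.04,0,0,0],[0.087,0,0,0.021,0,0,0],[0.087,0,0,0,0,0,0]]'
python3 -m handwheel '[[0,0,0,0,0,0,0],[0,0,0,0,0,0,0],[0,0,0,0,0,0,0],[0,0,0,0,0,0,0],[0,0,0,0,0,0,0],[0,0,0,0,0,0,0]]' 35
```

```text
time: 3.25
position: [0.402, -0.1405, 0.0218]
tool_rot: [0.09, -3.137, 0.001]
ft_force: [0.5, -1.5, 0.5]
grip_width: 0.996
grip_force: 0.0
time: 4.0
position: [0.4023, -0.1418, 0.0226]
tool_rot: [-0.086, 3.14, 0.0]
ft_force: [0.0, 1.2, -0.3]
grip_width: 0.402
grip_force: 1.5
```

```bash
python3 -m handwheel '[[0,0,0,0,0,0,0],[0,0,0,0,0,0,0],[0,0,0,0,0,0,0],[0,0,0,-0.03,0,0,0],[0,0,0,-0.05,0,0,0],[0,0,0,-0.05,0,0,0],[0,0,0,-0.05,0,0,0],[0,0,0,-0.05,0,0,0],[0,0,0,0,0,0,0],[0,0,0,0,0,0,0]]'
python3 - <<'E'
from h import *
v=grab("wrist","w3");print(v["p"])
E
```

```text
time: 5.25
position: [0.4017, -0.1419, 0.2515]
tool_rot: [0.086, -3.139, -0.0]
ft_force: [-0.3, -0.7, -2.1]
grip_width: 0.39
grip_force: 35.0
[ 0.40168079 -0.14188077  0.25148262]
```

View pics/w3.png

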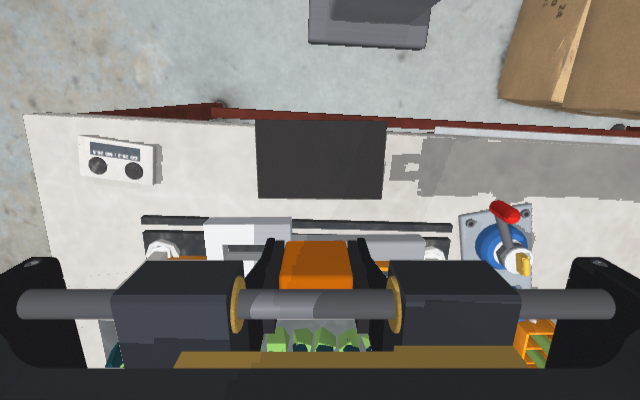

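The key is held: the mat is empty at (321,160), the socket with its slot is at (240,250), and the arm is at (400,245). Next I carry it beside the stop, yawed along the block, with the blade ahead in the camera's view.

```bash
python3 -m handwheel '[[0,-0.0388,0.042,0,0,0,0],[0,-0.0388,0.042,0,0,0,0],[0,-0.0388,0.042,0,0,0,0],[0,-0.0388,0.042,0,0,0,0],[0,0,0,0,0,0,10],[0,0,0,0,0,0,10],[0,0,0,0,0,0,10],[0,0,0,0,0,0,10],[0,0,0,0,0,0,10],[0,0,0,0,0,0,10],[0,0,0,0,0,0,10],[0,0,0,0,0,0,10]]'
python3 -m handwheel '[[0,0,0,0,0,0,0],[0,0,0,0,0,0,0],[0,0,0,0,0,0,0]]'
python3 - <<'E'
from h import *
v=grab("wrist","w4");M=Rn.from_rotvec(v["r"]).as_matrix();print(v["p"],M.round(3).tolist(),np.degrees(np.arctan2(M[1,1],M[0,1])))
cv2.imwrite("pics/w4c.png",cv2.resize(v["i"][60:260,200:520],None,fx=2.5,fy=2.5,interpolation=cv2.INTER_CUBIC))
E
```

```text
time: 6.8
position: [0.547, 0.0342, 0.2504]
tool_rot: [-1.959, -2.454, 0.005]
ft_force: [0.0, 0.9, -1.8]
grip_width: 0.384
grip_force: 35.0
time: 7.18
position: [0.5479, 0.0344, 0.2521]
tool_rot: [-1.95, -2.462, 0.001]
ft_force: [-0.1, -0.2, -0.7]
grip_width: 0.388
grip_force: 35.0
[0.54787194 0.03436958 0.25213801] [[-0.229, 0.973, -0.001], [0.973, 0.229, -0.0], [-0.0, -0.001, -1.0]] 13.232030764625256
```

View pics/w4c.png

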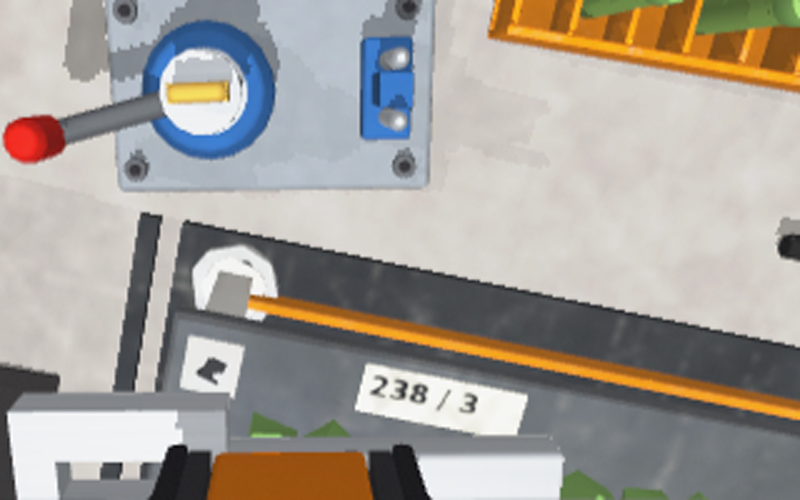

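The crop shows the block aligned with the tool to within about 1°: blade at crop (198,92), shoulder (204,92), pins (397,55) and (395,120), and knob (33,140). The in-hand socket's slot is at the lower left (110,475). Measuring now.

Run:
```python
from k import *
v=load("w4");T=lambda P:np.array([tool(v,q) for q in np.atleast_2d(P)])
H,W=v["d"].shape;uu,vv=np.meshgrid(np.arange(W),np.arange(H));uv=np.c_[uu.ravel(),vv.ravel()];P=dep(v,uv);Q=T(P)
hsv=cv2.cvtColor(v["i"],cv2.COLOR_BGR2HSV).reshape(-1,3)
def rep(n,sel):
    p=Q[sel];h=P[sel,2];r=cv2.minAreaRect(p[:,:2].astype(np.float32)*1000);print(n,len(p),"tool mean",p.mean(0).round(4),"z",np.median(h).round(4),"minmax",(p[:,:2].min(0)*1000).round(1),(p[:,:2].max(0)*1000).round(1),"rect",np.round(r[0],1),np.round(r[1],1),round(r[2],1))
reg=(uv[:,0]>195)&(uv[:,0]<380)&(uv[:,1]>55)&(uv[:,1]<138)
S,V=hsv[:,1],hsv[:,2];h=hsv[:,0]
rep("blade",reg&(h>17)&(h<32)&(S>100)&(P[:,2]>.07))
rep("blade plateau",reg&(h>17)&(h<32)&(S>100)&(P[:,2]>.0755))
rep("shoulder",reg&(S<60)&(P[:,2]>.055)&(P[:,2]<.064)&(uv[:,0]<310)&(uv[:,0]>255))
rep("pins",reg&(S<80)&(P[:,2]>.045)&(uv[:,0]>340))
for a,b in((60,90),(95,118)):rep("pin",reg&(S<80)&(P[:,2]>.062)&(uv[:,0]>340)&(uv[:,1]>a)&(uv[:,1]<b))
rep("knob",reg&((h<6)|(h>174))&(S>130)&(P[:,2]>.079))
rep("plate",reg&(P[:,2]>.006)&(P[:,2]<.014))
hand=(uv[:,1]>205)&(uv[:,1]<262)&(P[:,2]>.2)
c=hand&(Q[:,2]>0)&(Q[:,2]<.015)&(S<60)&(V>130)
rep("hand all",c);rep("socket",c&(Q[:,1]<-.02));rep("arm",c&(Q[:,1]>.03))
g=cv2.cvtColor(v["i"],cv2.COLOR_BGR2GRAY);print(g[210:262:2,[212,218,224,232,240,400,415,420]])
```

```text
blade 182 tool mean [ 0.0818 -0.0347  0.1709] z 0.0759 minmax [ 78.4 -46.9] [85.   1.1] rect [ 81.8 -22.9] [48.   6.5] 89.9
blade plateau 118 tool mean [ 0.0815 -0.0349  0.1672] z 0.0762 minmax [ 78.5 -46.5] [85.   1.1] rect [ 81.6 -22.7] [47.7  5.9] 88.7
shoulder 659 tool mean [ 0.0818 -0.0352  0.1925] z 0.0596 minmax [ 65.2 -52. ] [ 97.4 -19.2] rect [ 81.3 -35.6] [32.2 32.8] 0.7
pins 146 tool mean [0.0839 0.0398 0.1601] z 0.0691 minmax [67.9  1.1] [98.2 47.5] rect [78.  28.1] [47.2 29.7] 72.4
pin 60 tool mean [0.094  0.0406 0.1598] z 0.0698 minmax [85.   1.1] [98.2 47.5] rect [88.6 24.8] [47.2  7.5] 72.4
pin 50 tool mean [0.0715 0.0419 0.169 ] z 0.0697 minmax [67.9  1.1] [85.  47.4] rect [75.9 23.9] [ 6.5 48.7] 14.2
knob 214 tool mean [ 0.0636 -0.1021  0.1689] z 0.082 minmax [  55.9 -111. ] [85.   1.1] rect [ 69.9 -54.3] [113.8  15.6] 82.5
plate 6714 tool mean [ 0.0822 -0.0031  0.2425] z 0.0096 minmax [ 35.3 -83.3] [124.8  67.5] rect [80.5 -7.9] [150.1  89.7] 89.4
hand all 3941 tool mean [ 0.0065 -0.0093  0.009 ] z 0.2438 minmax [ -6.7 -61.3] [16.9 62.6] rect [5.4 0.6] [123.9  23.5
[... 460 characters left out ...]
 [132 133 133 133 133 245 117 117]
 [164 178 179 179 180 246 118 119]
 [240 240 240 241 241 246 117 120]
 [241 241 241 242 242 246 115 121]
 [242 242 242 242 243 245 116 123]
 [241 241 242 242 242 244 116 125]
 [240 241 241 242 242 155 144 141]
 [241 242 242 242 243 129 129 129]
 [242 242 242 242 242 130 131 132]
 [241 242 242 242 242 138 139 140]
 [241 242 242 242 242 197 200 202]
 [242 242 213 233 235 235 236 236]
 [241 242 116 211 198 237 236 235]
 [242 242 116 211 102 236 235 234]
 [242 242 114 210  86 236 235 234]
 [242 242 115 134 134 237 235 235]
 [242 241 115 132 132 238 236 236]
 [240 241 117 132 131 238 237 236]
 [241 241 120 130 130 236 235 234]
 [139 139  77  80  79 118 117 115]]
```

```bash
python3 -m handwheel '[[0,0.02,0.001,0.03,0,0,0],[0,0.021,0.001,0.03,0,0,0],[0,0,0,0.03,0,0,0],[0,0,0,0.03,0,0,0],[0,0,0,0.02,0,0,0],[0,0,0,0,0,0,0],[0,0,0,0,0,0,0]]'
cat > m.py <<'E'
from k import *
import sys
v=grab("wrist",sys.argv[1]);M=Rn.from_rotvec(v["r"]).as_matrix();print(v["p"].round(4),"yaw",np.degrees(np.arctan2(M[1,1],M[0,1])).round(2))
H,W=v["d"].shape;uu,vv=np.meshgrid(np.arange(W),np.arange(H));uv=np.c_[uu.ravel(),vv.ravel()]
P=dep(v,uv);Q=(P-v["p"])@M;ok=(v["d"].ravel()>.05);S,V=[cv2.cvtColor(v["i"],cv2.COLOR_BGR2HSV).reshape(-1,3)[:,i] for i in(1,2)];h=cv2.cvtColor(v["i"],cv2.COLOR_BGR2HSV)[:,:,0].ravel()
def rep(n,sel):
    p=Q[sel&ok];
    if len(p)<10:return print(n,len(p))
    z=P[sel&ok,2];r=cv2.minAreaRect(p[:,:2].astype(np.float32)*1000);print(n,len(p),"mean",(p.mean(0)*1000).round(1),"z",np.median(z).round(4),"min",(p[:,:2].min(0)*1000).round(1),"max",(p[:,:2].max(0)*1000).round(1),"rect",np.round(r[0],1),np.round(r[1],1),round(r[2],1))
def edge(n,sel,side,lo,hi):   # x extent edge line against tool y
    p=Q[sel&ok];b=np.arange(lo,hi,.003);x=[];y=[]
    for a in b:
        q=p[(p[:,1]>=a)&(p[:,1]<a+.003)]
        if len(q)>2:x.append(q[:,0].max() if side>0 else q[:,0].min());y.append(a+.0015)
    f=np.polyfit(y,x,1);res=np.std(np.polyval(f,y)-x);print(n,"slope deg",np.degrees(np.arctan(f[0])).round(2),"x at y=-.037:",(np.polyval(f,-.037)*1000).round(2),"res",(res*1000).round(2))
near=(abs(Q[:,0]-float(sys.argv[2])/1000)<.07)&(uv[:,1]<235)
br=near&(h>17)&(h<32)&(S>100)&(P[:,2]>.062)&(P[:,2]<.09)
rep("blade",br);rep("blade top",br&(P[:,2]>.0745))
sh=near&(S<60)&(P[:,2]>.057)&(P[:,2]<.063)&(abs(Q[:,1]+.037)<.025);rep("shoulder",sh)
pin=near&(S<80)&(P[:,2]>.055)&(P[:,2]<.08)&(Q[:,1]>.02)&(Q[:,1]<.06);s=float(sys.argv[2])/1000
rep("pin+",pin&(Q[:,0]>s));rep("pin-",pin&(Q[:,0]<s))
rep("saddle",near&(P[:,2]>.056)&(P[:,2]<.064)&(h>95)&(h<130)&(S>90)&(Q[:,1]>.02))
rep("knob",(uv[:,1]<250)&((h<6)|(h>174))&(S>130)&(P[:,2]>.079)&(P[:,2]<.1))
pl=(P[:,2]>.006)&(P[:,2]<.014)&(uv[:,1]<235);rep("plate",pl);edge("plate far",pl,1,-.07,.05)
c=(Q[:,2]>.001)&(Q[:,2]<.021)&(S<60)&(V>100)&(Q[:,1]<.07)&(Q[:,1]>-.07)&(abs(Q[:,0])<.025)
rep("socket",c&(Q[:,1]<-.02));rep("arm",c&(Q[:,1]>.03));edge("sock",c,1,-.059,-.018);edge("arm",c,1,.035,.06)
edge("armback",c,-1,.035,.06)
E
python3 m.py w5 40
```

```text
time: 8.1
position: [0.5414, 0.0748, 0.1135]
tool_rot: [1.952, 2.461, 0.002]
ft_force: [0.2, 0.7, -1.9]
grip_width: 0.384
grip_force: 35.0
[0.5414 0.0748 0.1135] yaw 13.16
blade 655 mean [ 44.1 -26.4  39.8] z 0.0753 min [ 36.7 -51.1] max [ 97.6 182.1] rect [70.4 63.4] [234.1  42. ] 82.4
blade top 401 mean [ 43.1 -28.2  37.1] z 0.0761 min [ 37.3 -49.9] max [ 97.6 181.2] rect [70.9 63.3] [232.6  41.6] 82.8
shoulder 1320 mean [ 42.4 -37.6  53.9] z 0.0596 min [ 24.6 -55.5] max [ 57.3 -22. ] rect [ 41.  -38.7] [32.8 33. ] 47.4
pin+ 173 mean [54.7 39.8 46.4] z 0.0689 min [50.4 36.8] max [57.8 44.1] rect [54.1 40.5] [7.5 7.2] 0.0
pin- 188 mean [31.3 40.4 47.2] z 0.0679 min [26.3 36.6] max [35.7 47.7] rect [30.8 42.4] [11.1  9.2] 86.9
saddle 442 mean [42.3 40.7 54.4] z 0.0592 min [34.7 33.9] max [48.9 47.8] rect [41.8 40.8] [14.2 13.9] 0.0
knob 496 mean [  23.4 -104.8   31.6] z 0.0821 min [  15.6 -113. ] max [ 30.8 -97.8] rect [  23.3 -105.5] [13.9 16.1] 35.0
plate 15231 mean [ 47.4  14.5 103.9] z 0.0096 min [-32.7 -86.8] max [115.4 281.6] rect [41.4 97.4] [368.1 148. ] 89.9
plate far slope deg 0.91 x at y=-.037: 86.16 res 0.2
socket 2722 mean [  7.7 -42.7  10. ] z 0.1051 min [-15.9 -61.4] max [ 16.9 -20. ] rect [  0.4 -40.7] [41.4 32.8] 89.8
arm 1434 mean [ 2.1 46.5  9.8] z 0.1051 min [-6.4 30. ] max [ 6.7 62.7] rect [ 0.3 46.4] [32.5 12.9] 88.4
sock slope deg 0.32 x at y=-.037: 16.81 res 0.07
arm slope deg 0.27 x at y=-.037: 6.07 res 0.1
armback slope deg 2.4 x at y=-.037: -9.06 res 0.37
```

Run:
```python
from k import *
v=load("w5");M=Rn.from_rotvec(v["r"]).as_matrix()
p=np.argwhere(mask(v,(17,90,60),(32,255,255)))[:,::-1];P=dep(v,p);Q=(P-v["p"])@M
for lo,hi in((.06,.066),(.066,.072),(.072,.075),(.075,.08)):
    s=(abs(Q[:,1]+.038)<.03)&(abs(Q[:,0]-.041)<.02)&(P[:,2]>lo)&(P[:,2]<hi);q=Q[s]*1000
    print(lo,len(q),q[:,:2].min(0).round(1),q[:,:2].max(0).round(1),[np.round(a,1) for a in cv2.minAreaRect(q[:,:2].astype(np.float32))])
```

```text
0.06 68 [ 37.9 -50.3] [ 45.2 -26.7] [array([ 44.2, -37.7]), array([ 6.8, 24.3]), np.float64(14.6)]
0.066 89 [ 37.2 -51.1] [ 45.1 -26.8] [array([ 41.2, -39. ]), array([ 7.9, 24.3]), np.float64(0.2)]
0.072 127 [ 36.7 -50.7] [ 45.  -26.7] [array([ 40.9, -38.7]), array([23.9,  7.7]), np.float64(88.2)]
0.075 344 [ 37.4 -49.8] [ 44.5 -27.5] [array([ 40.9, -38.7]), array([22.3,  7. ]), np.float64(89.8)]
```

```bash
python3 -m handwheel '[[0,0,0,0,0,0,-0.5],[0,0.02,-0.0005,0,0,0,0],[0,0.0214,-0.0004,0,0,0,0],[0,0,0,0,0,0,0],[0,0,0,0,0,0,0],[0,0,0,0.012,0,0,0],[0,0,0,0,0,0,0],[0,0,0,0,0,0,0]]'
python3 - <<'E'
from h import *
v=grab("wrist","w6");M=Rn.from_rotvec(v["r"]).as_matrix();print(v["p"],np.degrees(np.arctan2(M[1,1],M[0,1])))
o=load("w5");X=o["p"]+Rn.from_rotvec(o["r"]).as_matrix()@np.array([.041,-.0388,.0375]);print("screw in tool mm",(M.T@(X-v["p"])*1000).round(2))
cv2.imwrite("pics/w6c.png",cv2.resize(v["i"][150:300,160:460],None,fx=2.6,fy=2.6,interpolation=cv2.INTER_CUBIC))
E
```

```text
time: 9.15
position: [0.53, 0.1143, 0.1002]
tool_rot: [-1.943, -2.469, 0.001]
ft_force: [0.5, 0.2, -1.8]
grip_width: 0.387
grip_force: 35.0
[0.52998679 0.11429633 0.10024923] 13.603385278777647
screw in tool mm [  0.27 -36.57  24.3 ]
```

View pics/w6c.png

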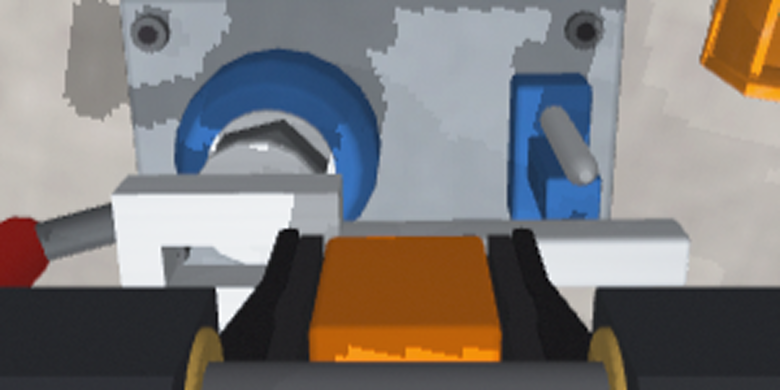

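The socket is over the screw (slot edge at crop (180,265)) and the arm lies between the pins. Lowering in two stages while watching the force.

```bash
python3 -m handwheel '[[0,0.0002,0.0004,0.004,0,0,0],[0,0,0,0.004,0,0,0],[0,0,0,0,0,0,0],[0,0,0,0,0,0,0]]'; python3 -m handwheel '[[0,0,0,0.003,0,0,0],[0,0,0,0.003,0,0,0],[0,0,0,0,0,0,0]]'
```

```text
time: 9.7
position: [0.5304, 0.1151, 0.0926]
tool_rot: [1.942, 2.47, 0.0]
ft_force: [-0.6, -0.3, -2.2]
grip_width: 0.388
grip_force: 35.0
time: 10.07
position: [0.5301, 0.1151, 0.0862]
tool_rot: [-1.942, -2.469, 0.001]
ft_force: [0.7, -0.3, -2.4]
grip_width: 0.387
grip_force: 35.0
```

The key's underside is now about 10 mm below the blade top with no contact force, so the slot has taken the blade.

```bash
python3 -m handwheel '[[0,0,0,0.003,0,0,0],[0,0,0,0.002,0,0,0],[0,0,0,0,0,0,0]]'; python3 -m handwheel '[[0,0,0,0.001,0,0,0],[0,0,0,0,0,0,0],[0,0,0,0,0,0,0]]'
```

```text
time: 10.45
position: [0.5302, 0.1151, 0.0813]
tool_rot: [-1.942, -2.469, 0.001]
ft_force: [0.2, -0.8, -2.5]
grip_width: 0.387
grip_force: 35.0
time: 10.82
position: [0.5305, 0.1151, 0.0806]
tool_rot: [1.942, 2.47, 0.0]
ft_force: [-0.2, 0.0, -1.3]
grip_width: 0.387
grip_force: 35.0
```

```bash
python3 -m handwheel '[[0,0,0,0.001,0,0,0],[0,0,0,0,0,0,0],[0.06,0,0,0,0,0,0],[0.06,0,0,0,0,0,0],[0.06,0,0,0,0,0,0],[0.06,0,0,0,0,0,0]]'; python3 -m handwheel '[[0.06,0,0,-0.03,0,0,0],[0.06,0,0,-0.04,0,0,0],[0.06,0,0,-0.03,0,0,0],[0.06,-0.03,0,-0.01,0,0,0],[0.06,-0.04,0,0,0,0,0],[0.06,0,0,0,0,0,0],[0.06,0,0,0,0,0,0]]';python3 m.py w7 75
python3 - <<'E'
from h import *
v=load("w7");cv2.imwrite("pics/w7c.png",cv2.resize(v["i"][60:260,180:500],None,fx=2.5,fy=2.5,interpolation=cv2.INTER_CUBIC))
E
```

```text
time: 11.58
position: [0.5305, 0.1152, 0.0797]
tool_rot: [1.942, 2.47, 0.0]
ft_force: [-0.5, 0.7, 0.2]
grip_width: 0.675
grip_force: 0.0
time: 12.45
position: [0.5467, 0.0477, 0.1894]
tool_rot: [-1.941, -2.469, -0.0]
ft_force: [1.1, 1.5, 0.5]
grip_width: 0.689
grip_force: 0.0
[0.5467 0.0477 0.1894] yaw 13.65
blade 357 mean [ 72.6  -8.4 115.1] z 0.0754 min [ 64.7 -49.1] max [122.9 261.2] rect [ 98.1 104.7] [310.5  49. ] 86.3
blade top 234 mean [ 70.2 -29.3 113.1] z 0.0761 min [ 64.9 -48.1] max [121.3 183.5] rect [96.9 66.5] [234.6  39.4] 83.1
shoulder 72 mean [ 70.5 -36.4 129.6] z 0.0598 min [ 63.2 -52. ] max [ 73.  -24.2] rect [ 68.1 -38.1] [27.9  9.7] 89.9
pin+ 107 mean [ 80.2  42.8 121. ] z 0.0694 min [75.  32.7] max [84.3 59.6] rect [79.6 46.1] [ 9.3 26.9] 0.0
pin- 817 mean [ 68.   40.1 118.7] z 0.0712 min [53.8 20.6] max [75. 60.] rect [64.4 40.3] [39.4 21.2] 90.0
saddle 19 mean [ 71.9  43.1 130. ] z 0.0596 min [62.1 36.6] max [75.4 47.7] rect [68.8 42.2] [13.4 11.1] 0.0
knob 296 mean [  51.2 -103.9  107.5] z 0.0822 min [  43.9 -111.7] max [ 59.  -96.5] rect [  51.4 -104.1] [15.2 15.1] 89.5
plate 17985 mean [ 23.3  53.1 179.2] z 0.0101 min [-65.8 -89.7] max [141.9 351.9] rect [ 38.2 131.3] [207.2 441.5] 0.1
plate far slope deg 0.57 x at y=-.037: 113.73 res 0.3
socket 4
arm 4Traceback (most recent call last):
  File "m.py", line 26, in <module>
    rep("socket",c&(Q[:,1]<-.02));rep("arm",c&(Q[:,1]>.03));edge("sock",c,1,-.059,-.018);edge("arm",c,1,.035,.06)
                                                            ~~~~^^^^^^^^^^^^^^^^^^^^^^^^
  File "m.py", line 15, in edge
    f=np.polyfit(y,x,1);res=np.std(np.polyval(f,y)-x);print(n,"slope deg",np.degrees(np.arctan(f[0])).round(2),"x at y=-.037:",(np.polyval(f,-.037)*1000).round(2),"res",(res*1000).round(2))
    raise TypeError("expected non-empty vector for x")
TypeError: expected non-empty vector for x
```

View pics/w7c.png

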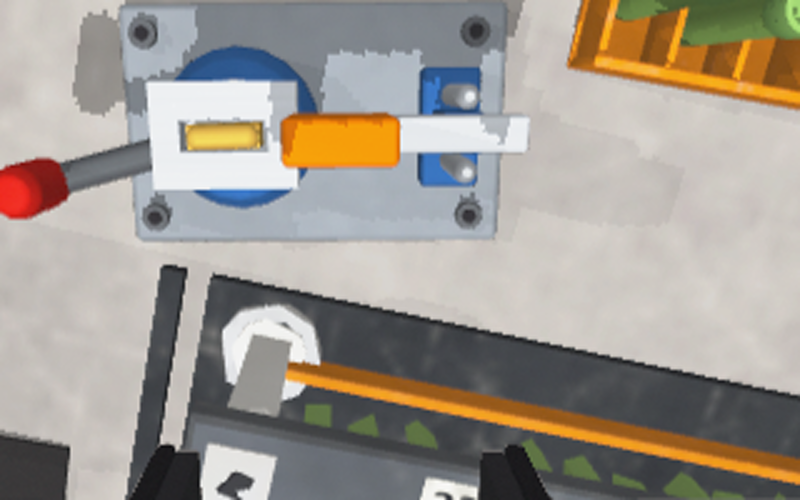

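The key is fully seated: blade centred in the slot at crop (222,135), arm between the pins at (450,130), and the knob at (20,190). Next I shut the fingers and bring them behind the knob.

```bash
python3 -m handwheel '[[0,0.0145,-0.048,0,0,0,0],[0,0.0145,-0.048,0,0,0,0],[0,0,0,0,0,0,-10],[0,0,0,0,0,0,-10],[0,0,0,0,0,0,0],[0,0,0,0,0,0,0],[0,0,0,0,0,0,0],[0,0,0,0,0,0,0]]' 10
python3 - <<'E'
from h import *
o=load("w7");K=o["p"]+Rn.from_rotvec(o["r"]).as_matrix()@np.array([.0514,-.1041,.1075])
S=o["p"]+Rn.from_rotvec(o["r"]).as_matrix()@np.array([.0685,-.0375,.1075])
v=grab("wrist","w8");M=Rn.from_rotvec(v["r"]).as_matrix()
m=cv2.inRange(cv2.cvtColor(v["i"],cv2.COLOR_BGR2HSV),np.array((0,130,60)),np.array((6,255,255)));p=np.argwhere(m)[:,::-1];P=dep(v,p);P=P[(P[:,2]>.079)&(P[:,2]<.09)]
print(K,S,v["p"],"knob tool",M.T@(K-v["p"]),"now",M.T@((P.min(0)+P.max(0))/2-v["p"]) if len(P) else "", "screw",M.T@(S-v["p"]))
# finger profile in tool frame: dark pixels near tips
H,W=v["d"].shape;uu,vv=np.meshgrid(np.arange(W),np.arange(H));uv=np.c_[uu.ravel(),vv.ravel()];Q=(dep(v,uv)-v["p"])@M
s=(v["d"].ravel()>.05)&(Q[:,2]<0.003)&(Q[:,2]>-.03)&(abs(Q[:,1])<.04)&(abs(Q[:,0])<.03);print("finger min/max",Q[s].min(0).round(4),Q[s].max(0).round(4),s.sum())
E
```

```text
time: 13.5
position: [0.4468, 0.0526, 0.1895]
tool_rot: [-1.485, -2.769, 0.0]
ft_force: [-0.5, 0.8, -0.8]
grip_width: 0.009
grip_force: 0.0
[0.43336721 0.07319796 0.08195868] [0.49405195 0.10552955 0.08195745] [0.44681348 0.05260507 0.1894813 ] knob tool [0.02460436 0.0002155  0.10752006] now [ 0.02456582 -0.00068615  0.1078519 ] screw [0.01796178 0.06865413 0.10750738]
finger min/max [ 0.0046 -0.0083 -0.03  ] [0.0123 0.0108 0.002 ] 1032
```

```bash
python3 -m handwheel '[[0,0,0,0.04,0,0,0],[0,0,0,0.04,0,0,0],[0,0,0,0.03,0,0,0],[0,0,0,0.016,0,0,0],[0,0,0,0,0,0,0],[0,0,0,0,0,0,0]]'
```

```text
time: 14.3
position: [0.4478, 0.0528, 0.0646]
tool_rot: [1.483, 2.768, 0.002]
ft_force: [0.3, 0.5, 0.1]
grip_width: 0.005
grip_force: 0.0
```

```bash
python3 -m handwheel '[[0,0.0097,-0.0018,0,0,0,8],[0,0.0097,-0.0018,0,0,0,8],[0,0,0,0,0,0,5.6],[0,0.0095,-0.0028,0,0,0,8],[0,0.0095,-0.0028,0,0,0,8],[0,0,0,0,0,0,0]]'; python3 -m handwheel '[[0,0.0095,-0.0028,0,0,0,8],[0,0.0048,-0.0013,0,0,0,4],[0,0.0048,-0.0013,0,0,0,4],[0,0,0,0,0,0,0]]'
python3 - <<'E'
from k import *
v=load("w8");v=grab("wrist","w9");M=Rn.from_rotvec(v["r"]).as_matrix();S=np.array([.494,.1055,.082])
p=np.argwhere(cv2.inRange(cv2.cvtColor(v["i"],cv2.COLOR_BGR2HSV),np.array((0,130,60)),np.array((6,255,255))))[:,::-1];P=dep(v,p);P=P[(P[:,2]>.075)&(P[:,2]<.09)]
print(len(P),v["p"],"screw tool",tool(v,S).round(4));
if len(P): q=P.mean(0);print("knob",tool(v,q),"phi block",(np.degrees(np.arctan2(*(q-S)[[1,0]]))-14.2)%360)
E
```

```text
time: 15.05
position: [0.4267, 0.0865, 0.0647]
tool_rot: [2.294, 2.146, 0.004]
ft_force: [0.7, 0.6, 0.2]
grip_width: 0.004
grip_force: 0.0
time: 15.55
position: [0.4242, 0.1054, 0.0642]
tool_rot: [2.57, 1.807, 0.002]
ft_force: [0.4, -0.0, 0.4]
grip_width: 0.003
grip_force: 0.0
975 [0.42417484 0.10538262 0.06417703] screw tool [ 0.0238  0.0657 -0.0177]
knob [ 0.02347226 -0.00374315 -0.01671777] phi block 146.2549871008591
```

The lever has swung from 194° to about 146° and the seat lies below 140°. From here I use small steps and read the force along the push.

```bash
cat > f.py <<'E'
from k import *
s=ctrl.get_state();M=Rn.from_rotvec(s["tool_rot"]).as_matrix();S=np.array([.494,.1055,.082])
q=np.array(s["position"])-S;print("F tool",(M.T@s["ft_force"]).round(2),"tcp phi",((np.degrees(np.arctan2(q[1],q[0]))-14.2)%360).round(2),"screw tool",(M.T@(-q)*1000).round(1))
E
python3 -m handwheel '[[0,0.0023,-0.0008,0,0,0,2],[0,0.0023,-0.0008,0,0,0,2],[0,0.0023,-0.0008,0,0,0,2],[0,0,0,0,0,0,0]]';python3 f.py
python3 -m handwheel '[[0,0.0023,-0.0008,0,0,0,2],[0,0,0,0,0,0,0],[0,0,0,0,0,0,0]]';python3 f.py
```

```text
time: 16.1
position: [0.4242, 0.1123, 0.0638]
tool_rot: [2.662, 1.668, 0.001]
ft_force: [-0.2, -0.0, -0.1]
grip_width: 0.004
grip_force: 0.1
F tool [-0.12 -0.17  0.09] tcp phi 160.2 screw tool [ 24.3  65.8 -18.2]
time: 16.48
position: [0.4243, 0.1148, 0.0636]
tool_rot: [-2.691, -1.621, -0.0]
ft_force: [-0.0, 0.2, 0.9]
grip_width: 0.004
grip_force: 0.1
F tool [ 0.17 -0.14 -0.93] tcp phi 158.17 screw tool [ 24.4  66.  -18.4]
```

```bash
for i in 1; do python3 -m handwheel '[[0,0.0023,-0.0008,0,0,0,2],[0,0,0,0,0,0,0],[0,0,0,0,0,0,0]]' >/dev/null;python3 f.py; python3 -m handwheel '[[0,0.0023,-0.0008,0,0,0,2],[0,0,0,0,0,0,0],[0,0,0,0,0,0,0]]' >/dev/null;python3 f.py;  done
```

```text
F tool [-0.39  0.06  1.53] tcp phi 156.13 screw tool [ 24.4  66.1 -18.4]
F tool [-0.1  -0.14  0.79] tcp phi 154.14 screw tool [ 24.4  66.1 -18.5]
```

```bash
python3 -m handwheel '[[0,0.0023,-0.0008,0,0,0,2],[0,0,0,0,0,0,0],[0,0,0,0,0,0,0]]' >/dev/null;python3 f.py; python3 -m handwheel '[[0,0.0023,-0.0008,0,0,0,2],[0,0,0,0,0,0,0],[0,0,0,0,0,0,0]]' >/dev/null;python3 f.py
python3 - <<'E'
from k import *
v=grab("wrist","w10");S=np.array([.494,.1055,.082])
p=np.argwhere(cv2.inRange(cv2.cvtColor(v["i"],cv2.COLOR_BGR2HSV),np.array((0,130,60)),np.array((6,255,255))))[:,::-1];P=dep(v,p);P=P[(P[:,2]>.075)&(P[:,2]<.09)]
q=P.mean(0);print("knob",tool(v,q),"phi block",(np.degrees(np.arctan2(*(q-S)[[1,0]]))-14.2)%360,np.linalg.norm((q-S)[:2]))
E
```

```text
F tool [0.2  0.18 0.03] tcp phi 152.1 screw tool [ 24.3  66.1 -18.4]
F tool [-0.35 -0.03 -0.16] tcp phi 150.0 screw tool [ 24.2  66.1 -18.4]
knob [ 0.02312699 -0.00337555 -0.01732742] phi block 130.78214908275837 0.06948721093590188
```

```bash
python3 -m handwheel '[[0,0.0015,-0.0005,0,0,0,1.3],[0,0,0,0,0,0,0],[0,0,0,0,0,0,0]]' >/dev/null;python3 f.py; python3 -m handwheel '[[0,0.0015,-0.0005,0,0,0,1.3],[0,0,0,0,0,0,0],[0,0,0,0,0,0,0]]' >/dev/null;python3 f.py;python3 -m handwheel '[[0,0.0015,-0.0005,0,0,0,1.3],[0,0,0,0,0,0,0],[0,0,0,0,0,0,0]]' >/dev/null;python3 f.py
```

```text
F tool [-0.98 -0.29 -0.34] tcp phi 148.83 screw tool [ 24.4  66.  -18.4]
F tool [-0.36  0.02 -0.56] tcp phi 147.47 screw tool [ 24.3  66.  -18.4]
F tool [ 0.05 -0.71 -0.55] tcp phi 146.22 screw tool [ 24.4  66.  -18.4]
```

```bash
python3 -m handwheel '[[0,0.0015,-0.0005,0,0,0,1.3],[0,0,0,0,0,0,0],[0,0,0,0,0,0,0]]' >/dev/null;python3 f.py; python3 -m handwheel '[[0,0.0015,-0.0005,0,0,0,1.3],[0,0,0,0,0,0,0],[0,0,0,0,0,0,0]]' >/dev/null;python3 f.py
```

```text
F tool [-1.16 -0.66 -1.44] tcp phi 145.03 screw tool [ 24.5  65.9 -18.5]
F tool [-2.22  0.45 -0.23] tcp phi 143.8 screw tool [ 24.6  65.9 -18.5]
```

Force is rising at the seat. Now straight 1 mm pushes.

```bash
python3 -m handwheel '[[0,0.001,-0.0003,0,0,0,0.8],[0,0,0,0,0,0,0],[0,0,0,0,0,0,0]]' >/dev/null;python3 f.py; python3 -m handwheel '[[0,0.001,-0.0003,0,0,0,0.8],[0,0,0,0,0,0,0],[0,0,0,0,0,0,0]]' >/dev/null;python3 f.py;python3 -m handwheel '[[0,0.001,-0.0003,0,0,0,0.8],[0,0,0,0,0,0,0],[0,0,0,0,0,0,0]]' >/dev/null;python3 f.py
```

```text
F tool [-1.99 -0.07 -0.53] tcp phi 142.81 screw tool [ 24.3  65.9 -18.5]
F tool [-1.59 -0.86 -0.53] tcp phi 141.92 screw tool [ 24.2  65.9 -18.4]
F tool [-2.21 -1.76  0.07] tcp phi 141.1 screw tool [ 24.2  65.8 -18.4]
```

A steady 2 N means the screw is taking up the key's play (about 7 mm at the knob). Continuing.

```bash
python3 -m handwheel '[[0,0.001,-0.0003,0,0,0,0.8],[0,0,0,0,0,0,0],[0,0,0,0,0,0,0]]' >/dev/null;python3 f.py; python3 -m handwheel '[[0,0.001,-0.0003,0,0,0,0.8],[0,0,0,0,0,0,0],[0,0,0,0,0,0,0]]' >/dev/null;python3 f.py;python3 -m handwheel '[[0,0.001,-0.0003,0,0,0,0.8],[0,0,0,0,0,0,0],[0,0,0,0,0,0,0]]' >/dev/null;python3 f.py
```

```text
F tool [-2.87 -1.15  0.1 ] tcp phi 140.22 screw tool [ 24.   65.8 -18.4]
F tool [-2.16 -0.58 -0.71] tcp phi 139.36 screw tool [ 24.   65.8 -18.4]
F tool [-1.93 -1.22 -1.33] tcp phi 138.52 screw tool [ 23.9  65.7 -18.4]
```

```bash
python3 -m handwheel '[[0,0.001,-0.0003,0,0,0,0.8],[0,0,0,0,0,0,0],[0,0,0,0,0,0,0]]' >/dev/null;python3 f.py; python3 -m handwheel '[[0,0.001,-0.0003,0,0,0,0.8],[0,0,0,0,0,0,0],[0,0,0,0,0,0,0]]' >/dev/null;python3 f.py
python3 - <<'E'
from k import *
v=grab("wrist","w11");S=np.array([.494,.1055,.082])
p=np.argwhere(cv2.inRange(cv2.cvtColor(v["i"],cv2.COLOR_BGR2HSV),np.array((0,130,60)),np.array((6,255,255))))[:,::-1];P=dep(v,p);P=P[(P[:,2]>.075)&(P[:,2]<.09)]
q=P.mean(0);print("knob",tool(v,q),"phi block",(np.degrees(np.arctan2(*(q-S)[[1,0]]))-14.2)%360)
E
```

```text
F tool [-2.7  -1.21 -1.28] tcp phi 137.68 screw tool [ 23.8  65.7 -18.4]
F tool [-2.08 -2.65 -1.03] tcp phi 136.81 screw tool [ 23.7  65.7 -18.4]
knob [ 0.02264211 -0.00386192 -0.01740137] phi block 117.8540546580491
```

View pics/w11.png

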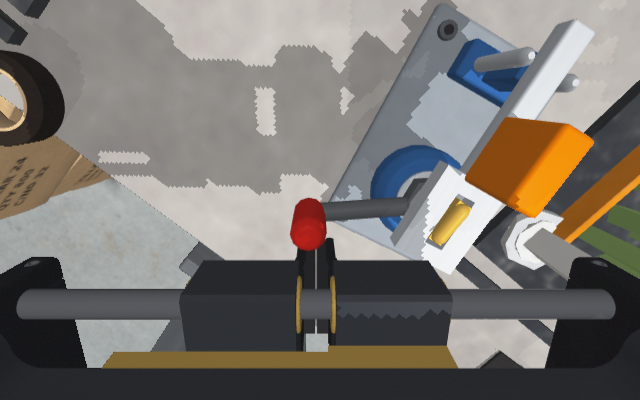

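The finger is on the knob at (310,225). The key is still seated, with the blade at (450,222) skewed in the slot and the arm between the pins. I'm measuring the blade and key angles.

Run:
```python
from k import *
for t in("w7","w11"):
    v=load(t);S=np.array([.494,.1055,.082]);a=np.radians(14.2);B=np.array([[np.cos(a),np.sin(a)],[-np.sin(a),np.cos(a)]])
    def get(lo,hi,z0,z1,box):
        p=np.argwhere(mask(v,lo,hi))[:,::-1];P=dep(v,p);q=(P[:,:2]-S[:2])@B.T*1000
        s=(P[:,2]>z0)&(P[:,2]<z1)&(q[:,0]>box[0])&(q[:,0]<box[1])&(abs(q[:,1])<box[2]);return q[s]
    def ang(q):
        c=np.cov(q.T);w,e=np.linalg.eigh(c);d=e[:,1]*np.sign(e[0,1]);return np.degrees(np.arctan2(d[1],d[0])),q.mean(0),len(q)
    print(t,"blade",ang(get((17,90,60),(32,255,255),.073,.08,(-16,16,12))))
    k=get((0,0,90),(180,70,255),.066,.076,(62,102,12));k=get((0,0,90),(180,70,255),.066,.076,(-26,102,20))
    for x in(58,66,88,94):
        c=k[abs(k[:,0]-x)<3];print("  arm y at",x,c[:,1].min().round(1) if len(c) else "",c[:,1].max().round(1) if len(c) else "")
    print("  grip",ang(get((5,150,60),(16,255,255),.105,.113,(15,60,15))))
```

```text
w7 blade (np.float64(0.18274724126494746), array([0.55997032, 0.07803857]), 273)
  arm y at 58 -6.2 6.0
  arm y at 66 -6.1 5.9
  arm y at 88 -5.5 5.7
  arm y at 94 -5.6 5.7
  grip (np.float64(-0.7534279774887361), array([36.20427849,  2.08779619]), 235)
w11 blade (np.float64(-7.309014114402189), array([0.91185219, 1.36653113]), 701)
  arm y at 58 -6.6 6.1
  arm y at 66 -7.5 6.0
  arm y at 88 -7.3 5.9
  arm y at 94 -7.2 5.4
  grip (np.float64(-1.8517155520045905), array([39.08959019,  4.48870045]), 1395)
```

The blade has turned 0.13 rad and the key about 1°, so the play is almost used up (limit 0.25). Continuing with care.

```bash
python3 -m handwheel '[[0,0.001,-0.0003,0,0,0,0.8],[0,0,0,0,0,0,0],[0,0,0,0,0,0,0]]' >/dev/null;python3 f.py; python3 -m handwheel '[[0,0.001,-0.0003,0,0,0,0.8],[0,0,0,0,0,0,0],[0,0,0,0,0,0,0]]' >/dev/null;python3 f.py
```

```text
F tool [-2.73 -2.02 -1.87] tcp phi 135.96 screw tool [ 23.7  65.7 -18.4]
F tool [-3.57 -2.44 -1.36] tcp phi 135.29 screw tool [ 23.8  65.7 -18.5]
```

```bash
python3 -m handwheel '[[0,0.001,-0.0003,0,0,0,0.8],[0,0,0,0,0,0,0],[0,0,0,0,0,0,0]]' >/dev/null;python3 f.py; python3 -m handwheel '[[0,0.001,-0.0003,0,0,0,0.8],[0,0,0,0,0,0,0],[0,0,0,0,0,0,0]]' >/dev/null;python3 f.py; python3 -m handwheel '[[0,0.001,-0.0003,0,0,0,0.8],[0,0,0,0,0,0,0],[0,0,0,0,0,0,0]]' >/dev/null;python3 f.py
```

```text
F tool [-4.52 -2.71 -2.26] tcp phi 134.56 screw tool [ 23.9  65.6 -18.6]
F tool [-4.49 -2.06 -3.19] tcp phi 133.92 screw tool [ 24.1  65.6 -18.7]
F tool [-6.78 -2.34 -3.15] tcp phi 133.34 screw tool [ 24.4  65.6 -18.8]
```

```bash
python3 -m handwheel '[[0,0.001,0,0,0,0,0.5],[0,0,0,0,0,0,0],[0,0,0,0,0,0,0]]' >/dev/null;python3 f.py; python3 -m handwheel '[[0,0.001,0,0,0,0,0.5],[0,0,0,0,0,0,0],[0,0,0,0,0,0,0]]' >/dev/null;python3 f.py; python3 -m handwheel '[[0,0.001,0,0,0,0,0.5],[0,0,0,0,0,0,0],[0,0,0,0,0,0,0]]' >/dev/null;python3 f.py
```

```text
F tool [-6.46 -2.13 -4.26] tcp phi 132.79 screw tool [ 24.3  65.6 -18.9]
F tool [-7.62 -3.02 -5.29] tcp phi 132.23 screw tool [ 24.2  65.6 -19. ]
F tool [-8.22 -4.11 -5.29] tcp phi 131.67 screw tool [ 24.1  65.6 -19.1]
```

```bash
python3 -m handwheel '[[0,0.001,0,-0.0003,0,0,0.4],[0,0,0,0,0,0,0],[0,0,0,0,0,0,0]]' >/dev/null;python3 f.py; python3 -m handwheel '[[0,0.001,0,-0.0003,0,0,0.4],[0,0,0,0,0,0,0],[0,0,0,0,0,0,0]]' >/dev/null;python3 f.py;python3 -m handwheel '[[0,0,0,0,0,0,0],[0,0,0,0,0,0,0],[0,0,0,0,0,0,0]]'; python3 f.py
```

```text
F tool [-9.47 -3.06 -5.97] tcp phi 131.22 screw tool [ 24.   65.6 -19.1]
F tool [-9.98 -3.72 -5.61] tcp phi 130.81 screw tool [ 23.9  65.5 -19. ]
time: 27.08
position: [0.4368, 0.1455, 0.0633]
tool_rot: [2.997, 0.94, -0.011]
ft_force: [-9.9, -3.3, 6.1]
grip_width: 0.01
grip_force: 5.3
F tool [-10.01  -2.95  -6.07] tcp phi 130.8 screw tool [ 23.9  65.5 -19. ]
```

10 N held steadily. Now I back off, rise and look at the key before lifting it.

```bash
python3 -m handwheel '[[0,-0.004,0,0,0,0,0],[0,-0.012,0,0,0,0,0],[0,-0.015,0,0,0,0,0],[0,0,0,-0.05,0,0,0],[0,0,0,-0.05,0,0,0],[0.06,0,0,-0.03,0,0,0],[0.06,0,0,0,0,0,0]]'
python3 - <<'E'
from k import *
v=grab("wrist","w12");S=np.array([.494,.1055,.082]);M=Rn.from_rotvec(v["r"]).as_matrix();print(v["p"],np.degrees(np.arctan2(M[1,1],M[0,1])))
K=np.array([.53,.115,.11]);x=v["R"]@K+v["t"];u=v["K"]@x/x[2];print("grip px",u[:2]);x=v["R"]@S+v["t"];u=v["K"]@x/x[2];print("screw px",u[:2])
E
```

```text
time: 27.95
position: [0.417, 0.1295, 0.197]
tool_rot: [-2.996, -0.939, -0.013]
ft_force: [-0.8, -0.2, -0.7]
grip_width: 0.15
grip_force: 0.0
[0.41703307 0.12950597 0.1970496 ] -55.20182408985177
grip px [422.92725634  95.34627993]
screw px [393.0019622 139.6596382]
```

```bash
python3 -m handwheel '[[0.06,0.0197,0.0472,0,0,0,0],[0.06,0.0197,0.0472,0,0,0,0],[0.06,0.0197,0.0472,0,0,0,0],[0.06,0,0,0,0,0,-9.7],[0.06,0,0,0,0,0,-9.7],[0.06,0,0,0,0,0,-9.7],[0.06,0,0,0,0,0,-9.7],[0.06,0,0,0,0,0,-9.7],[0.06,0,0,0,0,0,-9.7],[0.06,0,0,0,0,0,-9.7],[0.06,0,0,0,0,0,0],[0.06,0,0,0,0,0,0]]'
cat > g.py <<'E'
from k import *
import sys
v=grab("wrist",sys.argv[1]);M=Rn.from_rotvec(v["r"]).as_matrix();print(v["p"],"yaw",np.degrees(np.arctan2(M[1,1],M[0,1])))
p=np.argwhere(mask(v,(5,150,60),(18,255,255)))[:,::-1];P=dep(v,p);s=(P[:,2]>.104)&(P[:,2]<.115);q=((P-v["p"])@M)[s]*1000
print("grip top",len(q),q.min(0).round(1),q.max(0).round(1),[np.round(a,1) for a in cv2.minAreaRect(q[:,:2].astype(np.float32))])
H,W=v["d"].shape;uu,vv=np.meshgrid(np.arange(W),np.arange(H));uv=np.c_[uu.ravel(),vv.ravel()];P=dep(v,uv);Q=(P-v["p"])@M*1000;c=q.mean(0)
S=cv2.cvtColor(v["i"],cv2.COLOR_BGR2HSV)[:,:,1].ravel()
for n,a,b,h in(("sock",-60,-20,21),("arm",20,60,10)):
    s=(P[:,2]>.0665)&(P[:,2]<.0765)&(S<70)&(Q[:,1]-c[1]>a)&(Q[:,1]-c[1]<b)&(abs(Q[:,0]-c[0])<h);k=Q[s];xs=[];ys=[]
    for y in np.arange(c[1]+a,c[1]+b,3):
        t=k[(k[:,1]>=y)&(k[:,1]<y+3)]
        if len(t)>3:xs.append((t[:,0].min()+t[:,0].max())/2);ys.append(y+1.5)
    print(n,np.round(ys,0),np.round(xs,1),"z",np.median(P[s,2]))
E
python3 g.py w13
python3 - <<'E'
from h import *
v=load("w13");cv2.imwrite("pics/w13c.png",cv2.resize(v["i"][60:260,180:500],None,fx=2.5,fy=2.5,interpolation=cv2.INTER_CUBIC))
E
```

```text
time: 29.5
position: [0.5435, 0.0461, 0.1934]
tool_rot: [-1.965, -2.451, 0.001]
ft_force: [-0.1, -0.1, 0.7]
grip_width: 0.693
grip_force: 0.0
[0.54351834 0.04607097 0.19335962] yaw 12.560962390416627
grip top 268 [ 62.1 -13.3  82.1] [75.5 20.1 86.9] [array([68.9,  3.4]), array([13.4, 33.4]), np.float64(0.1)]
sock [-54. -51. -48. -45. -42. -39. -36. -33. -30. -27. -24. -21. -18. -15.] [68.9 68.9 68.5 68.5 68.5 68.6 68.5 68.6 68.5 68.5 68.6 68.5 68.6 68.5] z 0.07165489057104507
arm [26. 29. 32. 35. 38. 41. 44. 47. 50. 53. 56. 59. 62. 65.] [68.5 68.4 68.5 68.8 68.5 67.5 70.  70.  68.4 68.5 68.4 68.5 68.5 68.4] z 0.07123130176778336
```

View pics/w13c.png

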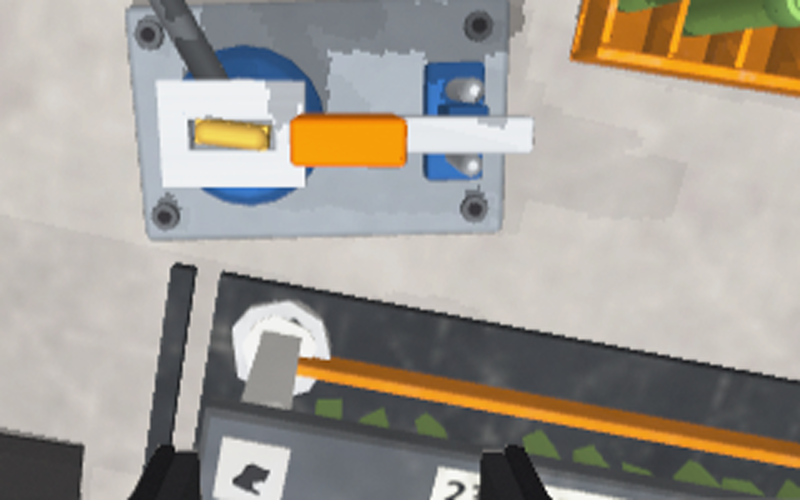

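The key lies square to the tool (grip centre at tool (68.5, 3.4) mm), bearing on the lower pin with the blade skewed in the slot. Moving over it and down.

```bash
python3 -m handwheel '[[0.06,0.034,0.0017,0,0,0,0],[0.06,0.0345,0.0017,0,0,0,0],[0.06,0,0,0,0,0,0],[0.06,0,0,0,0,0,0],[0.06,0,0,0.04,0,0,0],[0.06,0,0,0.04,0,0,0],[0.06,0,0,0.02,0,0,0],[0.06,0,0,0.012,0,0,0],[0.06,0,0,0,0,0,0],[0.06,0,0,0,0,0,0]]'
python3 -m handwheel '[[0,0,0,0,0,0,0],[0,0,0,0,0,0,0],[0,0,0,0,0,0,0],[0,0,0,0,0,0,0],[0,0,0,0,0,0,0],[0,0,0,0,0,0,0]]' 25
```

```text
time: 30.8
position: [0.5329, 0.1138, 0.0832]
tool_rot: [1.961, 2.453, 0.003]
ft_force: [-0.1, -0.1, 0.2]
grip_width: 0.693
grip_force: 0.0
time: 31.55
position: [0.5309, 0.1138, 0.0822]
tool_rot: [-1.96, -2.453, 0.002]
ft_force: [-5.4, -1.0, 5.8]
grip_width: 0.383
grip_force: 25.0
```

```bash
python3 -m handwheel '[[0,0,-0.0015,-0.001,0,0,0],[0,0,0,-0.002,0,0,0],[0,0,0,0,0,0,0]]';python3 f.py;  python3 -m handwheel '[[0,0,0,-0.003,0,0,0],[0,0,0,-0.003,0,0,0],[0,0,0,0,0,0,0]]'; python3 f.py
```

```text
time: 31.92
position: [0.5303, 0.1136, 0.0844]
tool_rot: [1.961, 2.454, -0.001]
ft_force: [1.8, 0.3, -8.7]
grip_width: 0.384
grip_force: 25.0
F tool [-0.1   1.81  8.72] tcp phi 358.38 screw tool [  0.1 -37.2   2.4]
time: 32.3
position: [0.5306, 0.1136, 0.092]
tool_rot: [-1.961, -2.454, -0.001]
ft_force: [-1.0, 0.2, -1.6]
grip_width: 0.392
grip_force: 25.0
F tool [ 0.44 -0.92  1.64] tcp phi 358.32 screw tool [  0.1 -37.5  10. ]
```

The key is free with only its weight on the wrist. Lifting to 0.25 m and carrying it back to the mat.

```bash
python3 -m handwheel '[[0,0,0,-0.04,0,0,0],[0,0,0,-0.04,0,0,0],[0,0,0,-0.04,0,0,0],[0,0,0,-0.04,0,0,0],[0,-0.04,0,0,0,0,0],[0,-0.04,0,0,0,0,0],[0,0,0,0,0,0,0]]' 35;  python3 -m handwheel '[[0,0,0,0,0,0,-10.1],[0,0,0,0,0,0,-10.1],[0,0,0,0,0,0,-10.1],[0,0,0,0,0,0,-10.1],[0,0,0,0,0,0,-10.1],[0,0,0,0,0,0,-10.1],[0,0,0,0,0,0,-10.1],[0,0,0,0,0,0,-10.1],[0,0,0,0,0,0,0],[0,0,0,0,0,0,0]]'
```

```text
time: 33.17
position: [0.5493, 0.0306, 0.2527]
tool_rot: [1.968, 2.445, 0.002]
ft_force: [0.2, 0.9, -2.0]
grip_width: 0.391
grip_force: 35.0
time: 34.42
position: [0.5483, 0.036, 0.2515]
tool_rot: [-0.093, 3.14, 0.001]
ft_force: [-1.7, -0.3, -2.6]
grip_width: 0.388
grip_force: 35.0
```

```bash
python3 -m handwheel '[[0,0.039,-0.0422,0,0,0,0],[0,0.039,-0.0422,0,0,0,0],[0,0.039,-0.0422,0,0,0,0],[0,0.039,-0.0422,0,0,0,0],[0,0,0,0,0,0,0],[0,0,0,0.055,0,0,0],[0,0,0,0.055,0,0,0],[0,0,0,0.055,0,0,0],[0,0,0,0.05,0,0,0],[0,0,0,0,0,0,0],[0,0,0,0,0,0,0]]';  python3 - <<'E'
from h import *
v=grab("wrist","w14");P=dep(v,[(u,w) for u in(200,230,400,420) for w in(225,232,240,246)]).round(4);print(P.tolist())
E
```

```text
time: 35.8
position: [0.4046, -0.1426, 0.0376]
tool_rot: [-0.097, 3.138, -0.001]
ft_force: [0.9, 0.2, -1.0]
grip_width: 0.387
grip_force: 35.0
[[0.4076, -0.2166, -0.0015], [0.4125, -0.2167, -0.0014], [0.4179, -0.2167, -0.0007], [0.4223, -0.217, -0.0008], [0.3937, -0.1896, 0.0283], [0.3988, -0.1902, 0.0264], [0.4034, -0.1901, 0.027], [0.4192, -0.1962, 0.003], [0.3976, -0.0883, 0.0032], [0.4029, -0.0872, 0.0019], [0.3983, -0.0934, 0.0249], [0.4013, -0.0934, 0.0264], [0.397, -0.0754, 0.0025], [0.4019, -0.0745, 0.0022], [0.3974, -0.0822, 0.0253], [0.4005, -0.082, 0.0266]]
```

The key's underside is about 12 mm above the mat. Lowering the rest with force checks.

```bash
python3 -m handwheel '[[0,0,0,0.005,0,0,0],[0,0,0,0.005,0,0,0],[0,0,0,0,0,0,0],[0,0,0,0,0,0,0]]'; python3 -m handwheel '[[0,0,0,0.001,0,0,0],[0,0,0,0,0,0,0],[0,0,0,0,0,0,0]]';python3 -m handwheel '[[0,0,0,0.001,0,0,0],[0,0,0,0,0,0,0],[0,0,0,0,0,0,0]]'
```

```text
time: 36.35
position: [0.4029, -0.1426, 0.0262]
tool_rot: [-0.097, 3.14, 0.0]
ft_force: [-0.0, -0.8, -2.2]
grip_width: 0.385
grip_force: 35.0
time: 36.72
position: [0.4031, -0.1425, 0.0253]
tool_rot: [-0.097, 3.14, 0.0]
ft_force: [-1.3, -0.6, 1.9]
grip_width: 0.386
grip_force: 35.0
time: 37.1
position: [0.4032, -0.1425, 0.0253]
tool_rot: [0.097, -3.14, -0.002]
ft_force: [-5.8, 2.5, 16.1]
grip_width: 0.389
grip_force: 35.0
```

Contact with the mat. I raise 0.7 mm to unload, release and retreat.

```bash
python3 -m handwheel '[[0,0,0,-0.0007,0,0,0],[0,0,0,0,0,0,0],[0.07,0,0,0,0,0,0],[0.07,0,0,0,0,0,0],[0.07,0,0,0,0,0,0],[0.07,0,0,0,0,0,0]]'; python3 -m handwheel '[[0.07,0,0,-0.03,0,0,0],[0.07,0,0,-0.05,0,0,0],[0.07,0,0,-0.05,0,0,0],[0.07,-0.03,0,-0.05,0,0,0],[0.07,-0.03,0,0,0,0,0],[0.07,0,0,0,0,0,0],[0.07,0,0,0,0,0,0]]'
python3 - <<'E'
from k import *
v=grab("wrist","w15");H,W=v["d"].shape;uu,vv=np.meshgrid(np.arange(W),np.arange(H));uv=np.c_[uu.ravel(),vv.ravel()];P=dep(v,uv)
hs=cv2.cvtColor(v["i"],cv2.COLOR_BGR2HSV).reshape(-1,3)
s=(P[:,2]>.008)&(P[:,2]<.025)&(hs[:,1]<70)&(hs[:,2]>110)&(abs(P[:,0]-.403)<.05)&(P[:,1]>-.23)&(P[:,1]<-.06);k=P[s]
A=np.c_[k[:,:2],np.ones(len(k))];f=np.linalg.lstsq(A,k[:,2],rcond=None)[0];print(s.sum(),"z med",np.median(k[:,2]),"tilt",f[:2],"ext",k.min(0),k.max(0))
m=(hs[:,2]<70)&(P[:,2]<.007)&(P[:,2]>-.004)&(abs(P[:,0]-.4)<.058)&(abs(P[:,1]+.135)<.09);print("mat",P[m].min(0),P[m].max(0))
p=np.argwhere(cv2.inRange(cv2.cvtColor(v["i"],cv2.COLOR_BGR2HSV),np.array((0,130,60)),np.array((6,255,255))))[:,::-1];q=dep(v,p);q=q[(q[:,2]>.075)&(q[:,2]<.09)]
S=np.array([.494,.1055]);print("knob phi",(np.degrees(np.arctan2(*(q.mean(0)[:2]-S)[::-1]))-14.2)%360 if len(q) else None)
E
```

```text
time: 37.85
position: [0.4029, -0.1425, 0.0248]
tool_rot: [0.097, -3.14, 0.0]
ft_force: [0.4, -0.1, 0.1]
grip_width: 0.748
grip_force: 0.0
time: 38.72
position: [0.4618, -0.139, 0.2041]
tool_rot: [0.096, -3.138, 0.0]
ft_force: [0.4, -0.7, 0.3]
grip_width: 0.806
grip_force: 0.0
1762 z med 0.014533149261992007 tilt [ 3.73977362e-03 -1.64445175e-06] ext [ 0.38853316 -0.2042902   0.00800528] [ 0.42449289 -0.07983114  0.01741101]
mat [ 0.34541213 -0.21648336 -0.00040809] [ 0.44994256 -0.05427848  0.00548782]
knob phi 121.04156576631543
```

View pics/w15.png

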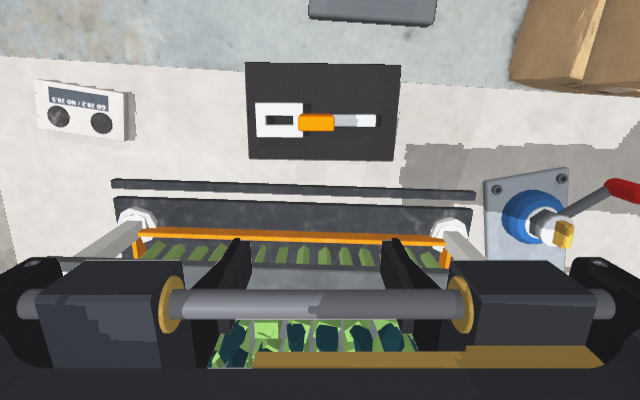

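The key lies flat on the mat (socket (278,120), top face level at z=14.5 mm). The lever stays where it was tightened (knob (622,188)), and the tool touches nothing. Handing in.

```bash
python3 -c "
from bench import ctrl
print(ctrl.close_job())"
```

```text
the job is handed in; nothing more can be done
None
```

I handed the job in at about 39 s: the jam nut is tightened with about 10 N at the knob, the screw turned roughly 0.13 rad while the key's play was taken up (when last measured, at about 2 N of push; limit 0.25), and the key lies flat on the mat; the hand-in returned no verdict.

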